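Set the stand pipette's volume collar to 6 and hold its plunger at the first stop

TASK

Get the pipette in the bench stand ready to draw: turn its volume collar to 6, let go of the collar, then press the plunger cap down from above with the fingertips to its first stop and stay there, still pressing, as you finish (the job ends holding the plunger down). Do not push on into the stiffer blow-out travel beyond the first stop, and leave the jar, the tube block, the tip box and the dish where they are.

Things in the scene. Friction and masses are not known exactly. Their poses are not given: they have to be found in the camera images.
- stand: Fixed white bench stand holding a hand pipette upright, tip down. Origin on the table under the pipette's vertical axis; z up, -x the stand's front. Base 150 x 110 x 14 mm (x -50 to +100 mm). Steel column (18 mm, at x +70 mm) and black clamp arm end at height 148 mm, below the handled parts. From height 165 mm up: fixed scale plate, collar, plunger rod, cap.
- scale_plate (a point): Centre of the upper face (height 170 mm) of the fixed white round scale plate, 66 mm across, with 9 black ticks and figures 0 2 4 6 8. Settings run clockwise from above, 0.3 rad apart; their directions from the axis, counter-clockwise from the stand's +x, are 1.2 - 0.3 x setting (4 lies straight to +x; 6 at -0.6).
- collar_grip (a point): Point on the pipette's axis at mid-height of the volume collar: a grey upright knurled round collar, 36 mm across, 26 mm tall (height 170 to 196 mm above the table), coaxial with the plunger above it. It can be pinched from above at any yaw, with one finger on each side of the narrower plunger cap (25 mm across).
- collar_pointer (a point): End of the small black pointer at the foot of the collar, 22.5 mm from the axis, 1.8 mm above the scale plate; it shows the setting on the plate. A black line on the collar's top face points the same way.
- collar (a joint): Turn of the collar, rad: 0.3 x setting (0 at setting 0, 1.8 at setting 6, end stops at 0 and 2.4). Grows when turned clockwise seen from above. It clicks into a detent at each whole setting (a light one, under 0.1 N m) and stays there when let go. It starts between settings 1 and 4, mostly in a detent, rarely resting between two.
- plunger_top (a point): Centre of the flat upper face of the plunger cap: a white round cap, 25 mm across and 13 mm tall, on a 9 mm rod above the collar; upper face 229 mm above the table when up, cap underside 20 mm above the collar. The face sinks with the cap; at the first stop it is 217 mm above the table.
- plunger (a joint): Downward travel of the cap to the first stop, m: 0 up, 0.012 at the first stop. A soft spring returns it: about 2 N at the start, 5 N at the first stop.
- overtravel (a joint): Further downward travel of the plunger beyond the first stop (blow-out), m: 0 to 0.005. It starts to give only at about 13 N in all, then 1.5 N more for each mm. It springs back.
- jar: Bystander: lidded glass jar, 100 mm across, 104 mm tall, origin under its centre.
- tube_block: Bystander: aluminium block 65 x 95 x 50 mm with three tubes standing in it (88 mm tall in all), origin under its centre.
- tip_box: Bystander: white and clear tip box 72 x 112 x 58 mm, origin under its centre.
- dish: Bystander: clear culture dish, 63 mm across, 15 mm tall, origin under its centre.
Things that resemble listed ones, but are neither listed nor needed, are in the scene too. There is more than one size of the stand; the job needs the largest.

How it is judged:
By the outcome, as a careful person would: the job done as asked, in the order asked, and still so for the second after the job is handed in, while the arm keeps its last pose, push and grip.
It also fails if it takes over 48 s, if anything falls off the work surface, if the arm or the gripper's body presses on something with over 40 N, if the wrist force passes 120 N, or if a joint passes its speed limit or range.

ROBOT

A 6-joint arm with a two-finger parallel gripper is mounted at the origin on the work surface. World frame = base frame: x ahead of the robot, y to its left, z up, the work surface at z = 0. Lengths are in mm, angles in rad, forces in N, time in s.
With the tool pointing down it reaches from about 300 to 775 mm from the base axis. Payload 14.6 kg.
Tool frame: the origin (TCP) lies on the centre line of the jaws, within the pads' length; the fingertips stand arm.nose_length ahead of it and the grasp point (between the pads) lies 2 mm behind it (arm.nose_length is the distance from the TCP to the fingertips, in mm); z points along the fingers, y is the line along which they close (so a half turn about z gives the same grasp; the last joint's range is limited). The gripper opens to 94 mm and grips with 3 to 60 N. Pads are 16 mm wide; open, the fingers measure 119 mm over their backs; the gripper's body (75 mm by 177 mm) begins 78 mm behind the grasp point.
Start: joints at [1.113, 0.3, 1.521, -0, 1.321, -0.067], TCP at [209.507, 508.523, 183.046] pointing down, gripper open.
Joint ranges: [-3.03, 3.03], [-0.79, 2.21], [0.23, 2.52], [-1.04, 4.18], [0, 3.07], [-2.55, 2.55]. Speed limits (rad/s): [2.22, 2.22, 2.57, 3.14, 3.14, 3.14].

INTERFACE

Orientations are given as [roll, pitch, yaw] about the fixed x, y, z axes, in that order (R = Rz(yaw) Ry(pitch) Rx(roll)).
In Python, from station import arm gives the robot as it stands.
- The arm moves only by the tool drive_tool, never from a script. Its arguments are lists of equal length, an entry for each row: "xyz": the shift along the tool's x, y, z as a fraction of full scale, a list of three; "yaw": the turn about the tool's z as a fraction of full scale; "grip": the gripper's target within -1 to 1 (shut at 1, half-way at 0, fully open at -1). A call has exactly 5 rows; each row is the pose to reach, as a shift and turn from the pose commanded when the call began, along the tool's axes at that moment, turning the shorter way round; what a row does not reach only later rows make up. Full scale, the value 1, is 100 cm for a shift and pi rad for a turn. A row lasts 1/12 s, in which the tool goes at most 41.7 mm and 7.16 degrees, less where a joint would pass 70% of its speed; a pose out of reach is approached as far as the arm can. A call with a number of a shift or a turn outside -1 to 1 is refused whole. A call with a gripper value outside its range is refused whole. The fingers move at their own pace and stop on an object; "force" is the grip in N (left out, the last holds). Time passes only in rows, so rows that repeat a pose let the fingers close, or fill a call up. It gives the time, the measured TCP pose, the force, the opening and the grip force at its end, in the units of the state.
- arm.observe(): the state, without advancing time (a new reading comes with each control period).
- arm.read_camera(name): name is "side" or "top" or "wrist"; returns a dict with "pixels" (400x640x3 uint8, red, green, blue), "mtx" (3x3 intrinsics, pixels), "R" (3x3) and "t" (3): a world point X has camera coordinates R X + t. Camera axes: x right, y down, z forward; pixel columns grow to the right and rows downward; lengths in mm; the calibration is good to about 2 mm. A picture is of the moment at which its call begins. There is no depth.
- arm.job_done(): hands the job in; it is judged then, once.
The state is a dict: "time": time; "joint_positions": joint angles; "qvel": joint speeds; "joint_torque": joint torques, N m; "position": TCP position; "tool_rot": TCP orientation; "wrist_force": force on the tool from outside, world axes, zero at the start; "wrist_torque": the same for the moment, N m; "gripper_width": finger opening in mm; "grasp_force": force on a finger pad.
Only numpy, scipy, OpenCV 4.12 (cv2) and the standard library are available. Lean on these libraries where they do the work, as an engineer would, in place of code of your own. Each camera call takes 0.05 s, during which the arm holds its last target. There are 200 camera calls.

## Working session

There is one attempt and no reset: what is moved stays moved. The work goes in short steps, Python scripts to look and compute and a tool call to move; the robot and the scene stay as the last step left them, time stands still between calls to the robot, and variables do not carry over. Pictures are saved under pics/ and viewed, at most 10 in all, crops included, and the job is handed in when it is done.

Besides the shell and the picture viewer there is one more tool, called after ">>>" as name(argument=value, ...) on one line, values as JSON. drive_tool: Moves the arm, as the interface text tells. Shift numbers are shares of 100 cm and turn numbers shares of pi rad, none past 1 either way. Its arguments: {"type":"object","properties":{"xyz":{"type":"array"},"yaw":{"type":"array"},"grip":{"type":"array"},"force":{"type":"number"}},"required":["xyz","yaw","grip"]}

```bash
mkdir -p pics; ls; python3 - <<'E'
from station import arm
import cv2,numpy as np
print(arm.observe(), arm.nose_length)
ims=[]
for n in("top","side"):
    c=arm.read_camera(n);cv2.imwrite(f"pics/{n}0.png",c["pixels"][:,:,::-1]);np.savez(f"{n}.npz",**c)
    print(n,c["mtx"].tolist(),np.round(-c["R"].T@c["t"],0),np.round(c["R"],3).tolist())
E
```

```text
pics
{'time': 0.0, 'joint_positions': array([ 1.11340173e+00,  3.00480132e-01,  1.52160988e+00,  5.95549308e-06,
        1.32069390e+00, -6.66330236e-02]), 'qvel': array([ 0.00148851,  0.00071386,  0.00160758, -0.00041661, -0.00049188,
        0.00158479]), 'joint_torque': array([-5.88295225e-04, -5.31806874e+01, -3.52731049e+01,  7.08709541e-02,
        2.44980451e-02, -6.70662280e-05]), 'position': array([209.37600869, 508.26316761, 182.46920844]), 'tool_rot': array([-3.14040442e+00, -8.50745048e-05,  2.75082955e+00]), 'wrist_force': array([-0.32653119,  1.01908748, -0.50627511]), 'wrist_torque': array([-0.03213673, -0.00565825, -0.01011586]), 'grasp_force': 0.0, 'gripper_width': 93.8587886630119} 17.0
top [[380.8247840322018, 0.0, 320.3484557463132], [0.0, 380.8247840322018, 200.66875513581746], [0.0, 0.0, 1.0]] [ 375.   61. 1180.] [[0.029, -1.0, -0.011], [-0.983, -0.027, -0.184], [0.183, 0.016, -0.983]]
side [[406.8807129160449, 0.0, 311.8868315067951], [0.0, 406.8807129160449, 206.94272539376453], [0.0, 0.0, 1.0]] [ 445. -578.  770.] [[0.97, -0.242, -0.017], [-0.177, -0.661, -0.729], [0.165, 0.71, -0.684]]
```

View pics/top0.png

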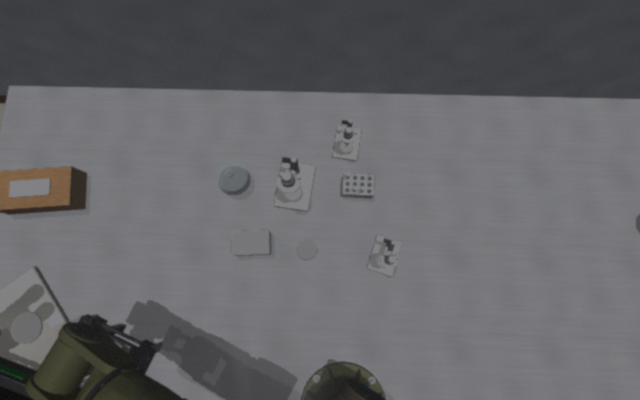

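View pics/side0.png

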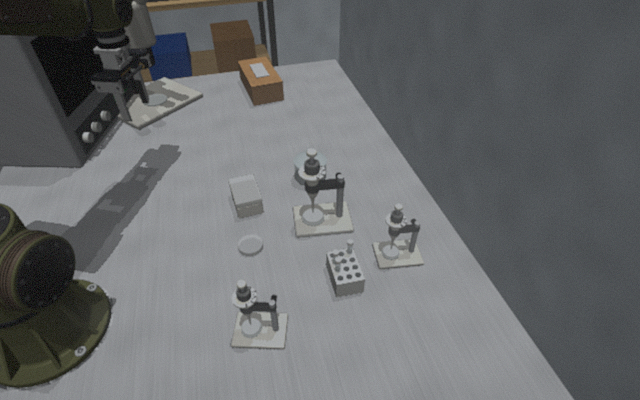

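Three stands are in view: A at top (292,187) / side (322,200), B at top (347,140) / side (398,240), C at top (385,255) / side (260,315). A has the largest base and height in both views, so it fits "largest". I'll confirm it in an enlarged crop.

```bash
python3 - <<'E'
import cv2,numpy as np
a=cv2.imread("pics/top0.png")[140:225,245:325];b=cv2.imread("pics/side0.png")[140:240,275:365]
f=lambda i,k:cv2.resize(i,None,fx=k,fy=k,interpolation=cv2.INTER_CUBIC)
A=f(a,5);B=f(b,4.25)
B=cv2.copyMakeBorder(B,0,max(0,A.shape[0]-B.shape[0]),0,0,0) ;B=B[:A.shape[0]]
cv2.imwrite("pics/crop.png",np.hstack([A,B]));print(A.shape,B.shape)
E
```

```text
(425, 400, 3) (425, 382, 3)
```

View pics/crop.png

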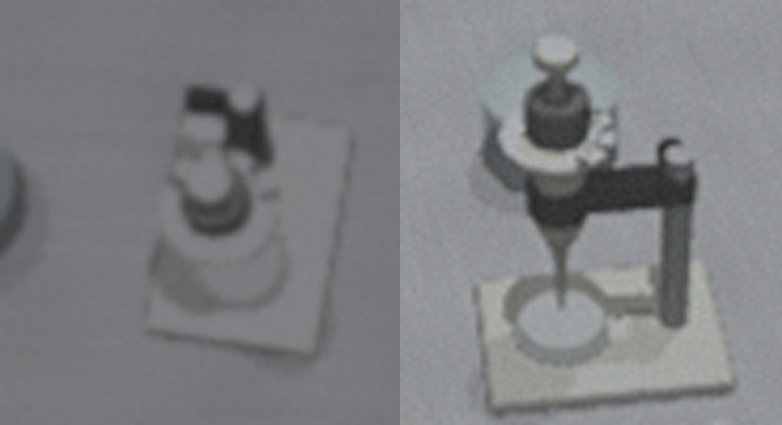

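A is confirmed as the largest. Its cap is at side (311.5,152) and top about (286.6,176), and the black-topped column is behind it. Next I'll locate it by intersecting the rays with the given heights.

```bash
cat > h.py <<'E'
import numpy as np,cv2
def onz(c,px,z):
    C=-c["R"].T@c["t"]; d=c["R"].T@np.linalg.inv(c["mtx"])@np.array([*px,1.]); return C+d*(z-C[2])/d[2]
def proj(c,X):
    p=c["mtx"]@(c["R"]@np.asarray(X,float)+c["t"]); return p[:2]/p[2]
E
python3 - <<'E'
import numpy as np;from h import *
s=np.load("side.npz");t=np.load("top.npz")
S=lambda x,y:(275+(x-400)/4.25,140+y/4.25)
T=lambda x,y:(245+x/5,140+y/5)
print("cap",onz(s,S(555,48),229),onz(t,T(208,178),229))
print("collar top",onz(s,S(557,92),196))
for n,p in dict(c1=(475,285),c2=(493,408),c3=(735,385),c4=(705,262)).items(): print(n,onz(s,S(*p),14 if n!='x' else 0))
for n,p in dict(c1=(275,118),c2=(352,125),c3=(315,352),c4=(150,332)).items(): print(n,onz(t,T(*p),14))
for p in[(323,218)]: pass
for n,p in dict(jar=(311,165)).items(): print(n,onz(s,p,104))
print("jar",onz(t,(234,180),104))
E
```

```text
cap [620.06486803 164.10541619 229.        ] [616.1970124  165.65106708 229.        ]
collar top [621.7792614  168.79467894 196.        ]
c1 [577.50441271 220.49477602  14.        ]
c2 [565.57214605 113.09708955  14.        ]
c3 [710.25835196  94.07079641  14.        ]
c4 [725.96910133 203.18719781  14.        ]
c1 [710.97499693 148.47915113  14.        ]
c2 [707.65849802  99.43375742  14.        ]
c3 [561.28782424 117.75109575  14.        ]
c4 [571.04222272 220.87566874  14.        ]
jar [643.98286368 274.52237903 104.        ]
jar [630.57413797 332.08494399 104.        ]
```

The two cap estimates agree to 4 mm: axis about (619,165), stand yaw about -0.12, base length about 148 mm (150 given). The reach of 641 mm is fine. I'll move to a hover above it.

>>> drive_tool(xyz=[[-0.033,-0.01,-0.02],[-0.067,-0.021,-0.04],[-0.1,-0.031,-0.06],[-0.134,-0.042,-0.08],[-0.167,-0.052,-0.1]], yaw=[0,0,0,0,0], grip=[-1,-1,-1,-1,-1], force=20)

```text
time: 0.52
position: [345.0, 395.3, 283.8]
tool_rot: [-3.141, -0.0, 2.751]
wrist_force: [1.0, 1.0, -0.2]
gripper_width: 93.9
grasp_force: 0.0
```

>>> drive_tool(xyz=[[-0.036,-0.011,-0.01],[-0.072,-0.023,-0.02],[-0.108,-0.034,-0.03],[-0.144,-0.046,-0.04],[-0.18,-0.057,-0.05]], yaw=[0,0,0,0,0], grip=[-1,-1,-1,-1,-1])

```text
time: 0.93
position: [489.9, 274.0, 333.4]
tool_rot: [-3.141, -0.0, 2.751]
wrist_force: [0.4, 0.7, -0.5]
gripper_width: 93.9
grasp_force: 0.0
```

```bash
python3 - <<'E'
from station import arm
import numpy as np,cv2
o=arm.observe();print(o["joint_positions"].round(3),o["position"],o["tool_rot"])
c=arm.read_camera("wrist");np.savez("w1.npz",**c)
print((-c["R"].T@c["t"]).round(0),c["R"].round(2).tolist(),c["mtx"][0])
cv2.imwrite("pics/w1.png",c["pixels"][:,:,::-1])
E
```

```text
[ 0.445  0.264  1.225 -0.     1.653 -0.735] [489.88469114 273.95011569 333.39697169] [-3.14132169e+00 -2.16374743e-04  2.75073963e+00]
[422. 301. 534.] [[0.38, 0.93, -0.0], [0.89, -0.37, 0.25], [0.23, -0.1, -0.97]] [283.09496516   0.         316.77162614]
```

```bash
python3 - <<'E'
import numpy as np;from h import *
c=np.load("w1.npz"); p=proj(c,(619,165,229));print(p)
i=cv2.imread("pics/w1.png");x,y=map(int,p)
x0,y0=max(0,x-70),max(0,y-60)
k=i[y0:y0+130,x0:x0+150];print(x0,y0,k.shape)
cv2.imwrite("pics/w1c.png",cv2.resize(k,None,fx=4,fy=4,interpolation=cv2.INTER_CUBIC))
E
```

```text
[275.83403934 317.55264282]
205 257 (130, 150, 3)
```

View pics/w1c.png

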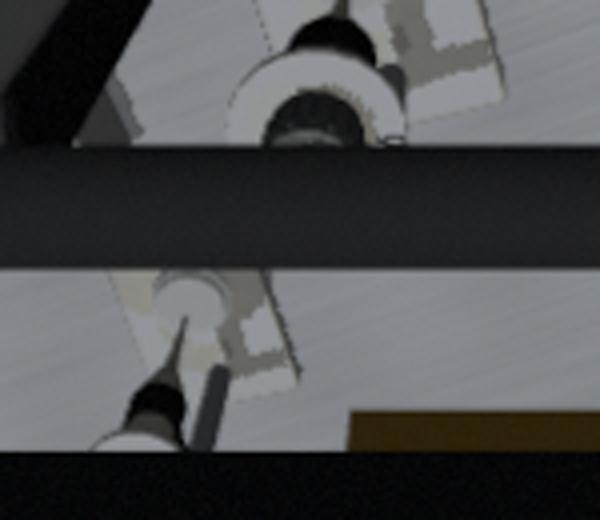

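The wrist view shows the plate and collar half hidden by the gripper bar (crop (315,110), with the cap behind the bar). I'll move beyond the axis so it sits below the camera, clear of the bar.

>>> drive_tool(xyz=[[-0.039,-0.009,0.008],[-0.079,-0.018,0.016],[-0.118,-0.027,0.024],[-0.157,-0.036,0.032],[-0.197,-0.046,0.04]], yaw=[0,0,0,0,0], grip=[-1,-1,-1,-1,-1])

```text
time: 1.4
position: [654.4, 156.9, 292.3]
tool_rot: [-3.141, -0.001, 2.751]
wrist_force: [-0.2, 0.2, 0.2]
gripper_width: 93.6
grasp_force: 0.0
```

>>> drive_tool(xyz=[[-0.01,-0.003,0.01],[-0.025,-0.007,0.025],[-0.025,-0.007,0.025],[-0.025,-0.007,0.025],[-0.025,-0.007,0.025]], yaw=[0,0,0,0,0], grip=[-1,-1,-1,-1,-1])

```text
time: 1.82
position: [673.1, 143.1, 269.1]
tool_rot: [3.141, 0.001, 2.751]
wrist_force: [-0.0, -0.4, 0.2]
gripper_width: 93.7
grasp_force: 0.0
```

```bash
python3 - <<'E'
from station import arm
from h import *
o=arm.observe();print(o["joint_positions"].round(3),o["position"],o["tool_rot"])
c=arm.read_camera("wrist");np.savez("w2.npz",**c)
p=proj(c,(619,165,200));print(p,(-c["R"].T@c["t"]).round(0))
x0,y0=[max(0,int(v)-60) for v in p];print(x0,y0)
k=c["pixels"][y0:y0+118,x0:x0+130,::-1]
k=cv2.resize(k,None,fx=5,fy=5,interpolation=cv2.INTER_CUBIC)
cv2.imwrite("pics/w2c.png",cv2.convertScaleAbs(k,alpha=1.4))
E
```

```text
[ 0.156  0.595  0.908  0.     1.638 -1.024] [673.10500666 143.09364376 269.09980924] [3.14107420e+00 5.53700683e-04 2.75147042e+00]
[316.93684397 140.70339215] [605. 170. 470.]
256 80
```

View pics/w2c.png

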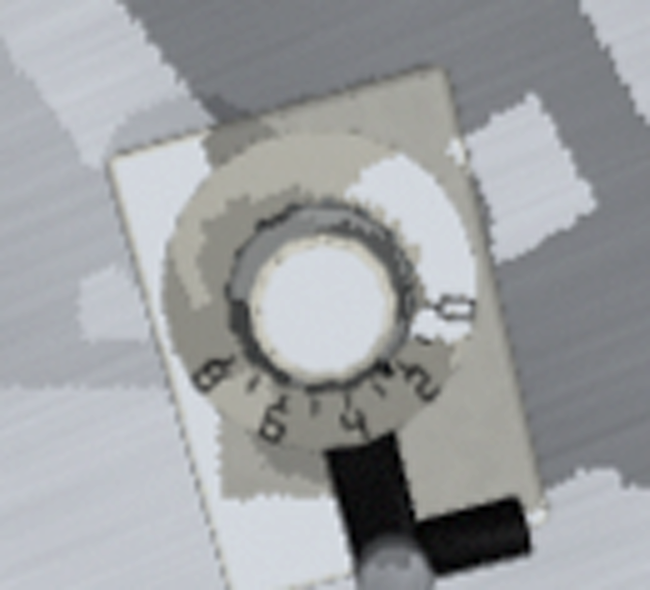

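The crop shows the cap centre at (322,308), the plate centre at about (318,292), figures 0 (455,308), 2 (422,385), 4 (353,422), 6 (272,428) and 8 (210,375), and the pointer at about (385,370), near 2.

```bash
python3 - <<'E'
from h import *
c=np.load("w2.npz");P=lambda x,y,z:onz(c,(256+(x-2)/5,80+(y-2)/5),z)
cap=P(322,308,229);pl=P(318.5,292,170);print(cap,pl)
for n,p,z in [("ptr",(385,370),171.8),("f0",(458,308),170),("f2",(422,385),170),("f4",(353,424),170),("f6",(272,428),170),("f8",(208,375),170),("t3",(380,390),170),("t5",(314,406),170),("t7",(253,384),170),("t1",(425,342),170)]:
    d=P(*p,z)-pl;print(n,np.hypot(*d[:2]).round(1),np.arctan2(d[1],d[0]).round(3))
E
```

```text
[618.82438941 167.80361348 229.        ] [618.95833    167.69830462 170.        ]
ptr 21.1 0.331
f0 29.2 1.07
f2 29.1 0.461
f4 28.4 -0.126
f6 29.9 -0.723
f8 28.8 -1.325
t3 24.1 0.183
t5 23.6 -0.427
t7 23.4 -1.016
t1 24.5 0.751
```

Axis at (618.9,167.8); the two heights agree and the stand yaw is -0.125. The pointer reads about 2.5, so the turn is about +1.06 rad clockwise. Next I'll centre over the axis and descend with the tips at about 177.

>>> drive_tool(xyz=[[0.03,0.001,0],[0.06,0.002,0],[0.06,0.002,0.015],[0.06,0.002,0.04],[0.06,0.002,0.055]], yaw=[0,0,0,0,0], grip=[-1,-1,-1,-1,-1])

```text
time: 2.28
position: [617.8, 168.1, 213.2]
tool_rot: [3.141, 0.001, 2.753]
wrist_force: [0.0, -0.1, -1.6]
gripper_width: 94.0
grasp_force: 0.0
```

>>> drive_tool(xyz=[[0,0,0.01],[0,0,0.02],[0,0,0.02],[0,0,0.02],[0,0,0.02]], yaw=[0,0,0,0,0], grip=[-1,-1,-1,-1,-1])

```text
time: 2.7
position: [619.3, 167.0, 194.3]
tool_rot: [3.141, 0.001, 2.751]
wrist_force: [0.5, -0.0, -0.0]
gripper_width: 94.0
grasp_force: 0.0
```

>>> drive_tool(xyz=[[0,0,0],[0,0,0],[0,0,0],[0,0,0],[0,0,0]], yaw=[0,0,0,0,0], grip=[1,1,1,1,1], force=20)

```text
time: 3.12
position: [619.0, 166.9, 193.2]
tool_rot: [3.142, 0.0, 2.751]
wrist_force: [0.7, 0.7, 0.1]
gripper_width: 64.1
grasp_force: 0.0
```

>>> drive_tool(xyz=[[0,0,0],[0,0,0],[0,0,0],[0,0,0],[0,0,0]], yaw=[0,0,0,0,0], grip=[1,1,1,1,1])

```text
time: 3.53
position: [618.9, 166.9, 193.1]
tool_rot: [-3.142, 0.0, 2.751]
wrist_force: [-0.1, -1.4, 0.7]
gripper_width: 30.8
grasp_force: 0.0
```

Width 30.8 is under the collar's 36 with no force, so I'll look before moving on.

```bash
python3 - <<'E'
from station import arm
from h import *
c=arm.read_camera("side");w=arm.read_camera("wrist")
o=arm.observe();print(o["position"],o["gripper_width"],o["grasp_force"],o["wrist_force"])
p=proj(c,(619,167,190));x,y=map(int,p);k=c["pixels"][y-50:y+50,x-60:x+60,::-1]
p=proj(w,(619,167,190));print(p,x,y);a,b=map(int,p);b=min(b,345);l=w["pixels"][b-60:b+55,a-60:a+60,::-1]
r=lambda i:cv2.resize(i,(400,400),interpolation=cv2.INTER_CUBIC)
cv2.imwrite("pics/g1.png",cv2.convertScaleAbs(np.hstack([r(k),r(l)]),alpha=1.5))
E
```

```text
[619.21496812 167.67902665 193.28444271] 23.658370948181023 20.017402578669135 [ 4.11426721  8.78204298 -2.97148831]
[317.45179727 223.76316217] 311 164
```

View pics/g1.png

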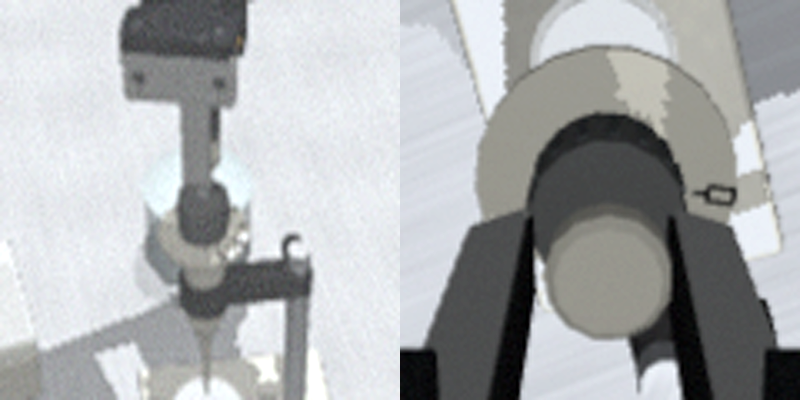

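```bash
python3 - <<'E'
from station import arm
from h import *
from scipy.spatial.transform import Rotation as Ro
w=arm.read_camera("wrist");cv2.imwrite("pics/g2.png",w["pixels"][:,:,::-1])
o=arm.observe();print(o["position"],o["gripper_width"],o["grasp_force"],o["wrist_force"])
R=Ro.from_euler("xyz",o["tool_rot"]).as_matrix()
for wd in(24,36):
  for z in(17,-10): print(wd,z,[proj(w,o["position"]+R@[x,s*wd/2,z]).round(0).tolist() for s in(-1,1) for x in (-8,8)])
print("seen gap cols 296.6..338 row 225.7 at previous frame")
b=163;l=w["pixels"][b:b+115,257:377,::-1];cv2.imwrite("pics/g2c.png",cv2.convertScaleAbs(cv2.resize(l,None,fx=5,fy=5,interpolation=cv2.INTER_CUBIC),alpha=1.8))
E
```

```text
[619.23975034 167.89385864 193.2450855 ] 23.517583811292063 20.00002557586413 [ 3.77072171  5.18954863 -0.74640555]
24 17 [[303.0, 227.0], [303.0, 208.0], [332.0, 227.0], [333.0, 208.0]]
24 -10 [[301.0, 240.0], [301.0, 219.0], [334.0, 240.0], [335.0, 219.0]]
36 17 [[296.0, 227.0], [295.0, 208.0], [340.0, 227.0], [340.0, 208.0]]
36 -10 [[293.0, 240.0], [292.0, 219.0], [342.0, 240.0], [343.0, 219.0]]
seen gap cols 296.6..338 row 225.7 at previous frame
```

View pics/g2c.png

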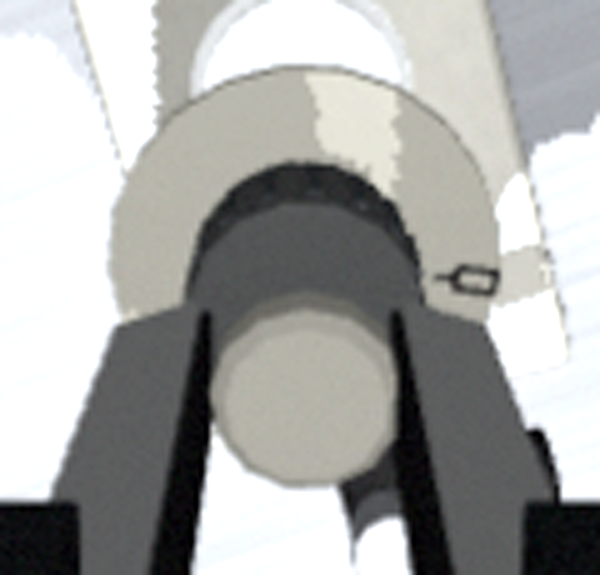

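```bash
python3 - <<'E'
from h import *
from scipy.spatial.transform import Rotation as Ro
s=np.load("side.npz");w=None
p=np.array([209.4,508.3,182.5]);R=Ro.from_euler("xyz",[3.1416,0,2.751]).as_matrix()
for z in(17,0,-25):print(z,[proj(s,p+R@[0,y,z]).round(0).tolist() for y in(-53,53)])
i=cv2.imread("pics/side0.png")[40:160,70:190]
i=cv2.resize(i,None,fx=4,fy=4,interpolation=cv2.INTER_CUBIC);cv2.imwrite("pics/s0c.png",cv2.convertScaleAbs(i,alpha=1.6))
E
```

```text
17 [[132.0, 134.0], [149.0, 114.0]]
0 [[130.0, 128.0], [147.0, 109.0]]
-25 [[127.0, 120.0], [145.0, 101.0]]
```

View pics/s0c.png

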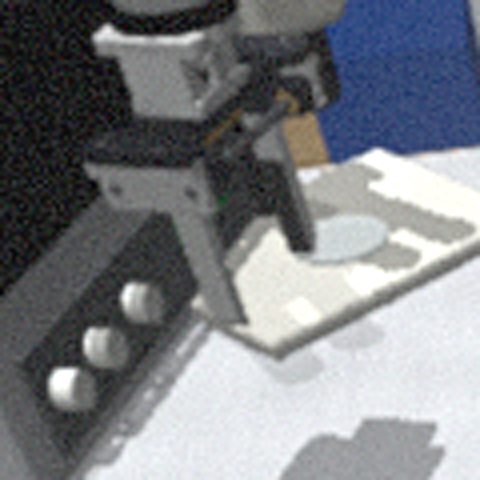

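In this crop the start-pose fingertips are at side (128.7,120.5) and (145.7,102.5). That puts them about 22 mm *behind* the reported TCP, not 17 mm ahead, so the stated nose length doesn't hold. The pads are holding the cap (23.5 mm), not the collar. I'll open, go 35 mm lower in steps while watching the force, and grip again.

>>> drive_tool(xyz=[[0,0,0],[0,0,0],[0,0,0],[0,0,0],[0,0,0]], yaw=[0,0,0,0,0], grip=[-0.4,-0.4,-0.4,-0.4,-0.4])

```text
time: 4.1
position: [618.9, 166.8, 193.1]
tool_rot: [-3.141, -0.0, 2.751]
wrist_force: [0.4, 0.0, 0.1]
gripper_width: 53.7
grasp_force: 0.0
```

>>> drive_tool(xyz=[[0,0,0],[0,0,0.008],[0,0,0.016],[0,0,0.025],[0,0,0.025]], yaw=[0,0,0,0,0], grip=[-0.4,-0.4,-0.4,-0.4,-0.4])

```text
time: 4.52
position: [618.0, 166.7, 165.2]
tool_rot: [-3.139, -0.003, 2.751]
wrist_force: [0.1, -0.4, 0.3]
gripper_width: 65.7
grasp_force: 0.0
```

>>> drive_tool(xyz=[[0,0,0.002],[0,0,0.005],[0,0,0.008],[0,0,0.01],[0,0,0.01]], yaw=[0,0,0,0,0], grip=[-0.4,-0.4,-0.4,-0.4,-0.4])

```text
time: 4.93
position: [618.8, 166.9, 157.7]
tool_rot: [-3.141, -0.0, 2.751]
wrist_force: [-0.2, 0.3, -1.4]
gripper_width: 65.7
grasp_force: 0.0
```

```bash
python3 - <<'E'
from station import arm
from h import *
c=arm.read_camera("side");w=arm.read_camera("wrist")
o=arm.observe();print(o["position"],o["gripper_width"],o["wrist_force"])
x,y=map(int,proj(c,(619,167,190)));k=c["pixels"][y-40:y+40,x-40:x+40,::-1]
a,b=map(int,proj(w,(619,167,190)));b=min(b,340);l=w["pixels"][b-60:b+60,a-60:a+60,::-1];print(x,y,a,b)
r=lambda i:cv2.resize(i,(400,400),interpolation=cv2.INTER_CUBIC)
cv2.imwrite("pics/g3.png",cv2.convertScaleAbs(np.hstack([r(k),r(l)]),alpha=1.5))
E
```

```text
[618.94463703 166.90297333 158.17612922] 65.63394908725 [-1.00082671  0.26418193 -0.01969095]
311 164 317 242
```

View pics/g3.png

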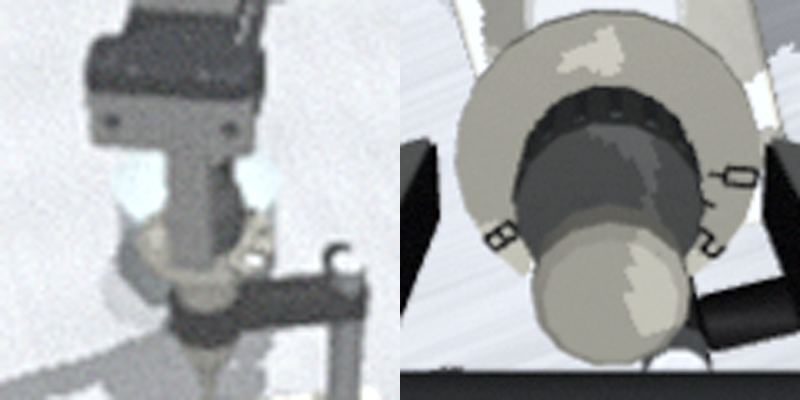

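The side view now shows the near finger reaching down beside the collar to the plate level (crop (190,270)), with no contact force. The cap is centred between the fingers in the wrist view. Closing.

>>> drive_tool(xyz=[[0,0,0],[0,0,0],[0,0,0],[0,0,0],[0,0,0]], yaw=[0,0,0,0,0], grip=[1,1,1,1,1], force=20)

```text
time: 5.45
position: [619.3, 167.8, 158.4]
tool_rot: [3.139, 0.001, 2.751]
wrist_force: [9.6, 22.5, -4.7]
gripper_width: 36.1
grasp_force: 12.2
```

>>> drive_tool(xyz=[[0,0,0],[0,0,0],[0,0,0],[0,0,0],[0,0,0]], yaw=[0,0,0,0,0], grip=[1,1,1,1,1])

```text
time: 5.87
position: [619.5, 168.2, 158.3]
tool_rot: [3.139, 0.001, 2.752]
wrist_force: [5.0, 8.6, -1.4]
gripper_width: 35.3
grasp_force: 20.0
```

Width is 35.3 and force is 20 N, so the collar is gripped. I'll turn clockwise by 0.336 of pi over two calls.

>>> drive_tool(xyz=[[0,0.001,0],[0,0.001,0],[0,0.001,0],[0,0.001,0],[0,0.001,0]], yaw=[0.03,0.06,0.09,0.12,0.15], grip=[1,1,1,1,1])

```text
time: 6.28
position: [619.4, 168.3, 158.3]
tool_rot: [3.141, -0.0, 2.275]
wrist_force: [2.5, 1.9, 0.3]
gripper_width: 35.5
grasp_force: 20.0
```

>>> drive_tool(xyz=[[0,0,0],[0,0,0],[0,0,0],[0,0,0],[0,0,0]], yaw=[0.035,0.075,0.115,0.15,0.186], grip=[1,1,1,1,1])

```text
time: 6.7
position: [619.4, 168.3, 158.3]
tool_rot: [3.141, -0.001, 1.69]
wrist_force: [1.8, 1.8, 1.4]
gripper_width: 35.6
grasp_force: 20.0
```

>>> drive_tool(xyz=[[0,0,0],[0,0,0],[0,0,0],[0,0,0],[0,0,0]], yaw=[0,0,0,0,0], grip=[1,1,1,-0.4,-0.4])

```text
time: 7.12
position: [619.2, 167.4, 157.9]
tool_rot: [-3.141, 0.001, 1.697]
wrist_force: [-0.4, 0.0, 0.1]
gripper_width: 45.6
grasp_force: 0.0
```

>>> drive_tool(xyz=[[0,0,0],[0,0,0],[0,0,0],[0,0,0],[0,0,0]], yaw=[0,0,0,0,0], grip=[-0.4,-0.4,-0.4,-0.4,-0.4])

```text
time: 7.53
position: [619.3, 167.7, 158.1]
tool_rot: [-3.142, 0.0, 1.695]
wrist_force: [-0.5, -0.9, -0.2]
gripper_width: 65.9
grasp_force: 0.0
```

>>> drive_tool(xyz=[[0,0,-0.035],[0,0,-0.075],[-0.005,0,-0.11],[-0.035,0,-0.111],[-0.06,0,-0.111]], yaw=[0,0,0,0,0], grip=[-0.4,-0.4,-0.4,-0.4,-0.4])

```text
time: 7.95
position: [627.3, 107.9, 271.8]
tool_rot: [3.137, 0.0, 1.697]
wrist_force: [1.1, -0.1, -1.0]
gripper_width: 65.9
grasp_force: 0.0
```

>>> drive_tool(xyz=[[0,0,0],[0,0,0],[0,0,0],[0,0,0],[0,0,0]], yaw=[0,0,0,0,0], grip=[1,1,1,1,1])

```text
time: 8.37
position: [626.6, 109.1, 268.9]
tool_rot: [-3.141, -0.0, 1.696]
wrist_force: [0.6, 1.0, -0.3]
gripper_width: 35.9
grasp_force: 0.0
```

```bash
python3 - <<'E'
from station import arm
from h import *
o=arm.observe();print(o["position"],o["tool_rot"],o["gripper_width"])
c=arm.read_camera("wrist");np.savez("w3.npz",**c)
p=proj(c,(619,168,200));x0,y0=[max(0,int(v)-60) for v in p];print(p,x0,y0)
f=lambda z,th,r:((proj(c,(618.9+r*np.cos(th-.125),167.8+r*np.sin(th-.125),z))-[x0,y0])*5+2).round(0)
for s in(2,4,5,6,7,8):print(s,f(171.8,1.2-.3*s,22.5),f(170,1.2-.3*s,29))
k=cv2.resize(c["pixels"][y0:y0+118,x0:x0+130,::-1],None,fx=5,fy=5,interpolation=cv2.INTER_CUBIC)
cv2.imwrite("pics/w3c.png",cv2.convertScaleAbs(k,alpha=1.4))
E
```

```text
[626.62337201 109.13594218 268.94141909] [-3.14132802e+00 -8.45952822e-05  1.69626694e+00] 35.86505567062544
[316.88941116 139.18757981] 256 79
2 [409. 258.] [439. 247.]
4 [411. 324.] [441. 332.]
5 [398. 355.] [423. 370.]
6 [377. 380.] [396. 402.]
7 [350. 397.] [362. 424.]
8 [319. 405.] [322. 435.]
```

View pics/w3c.png

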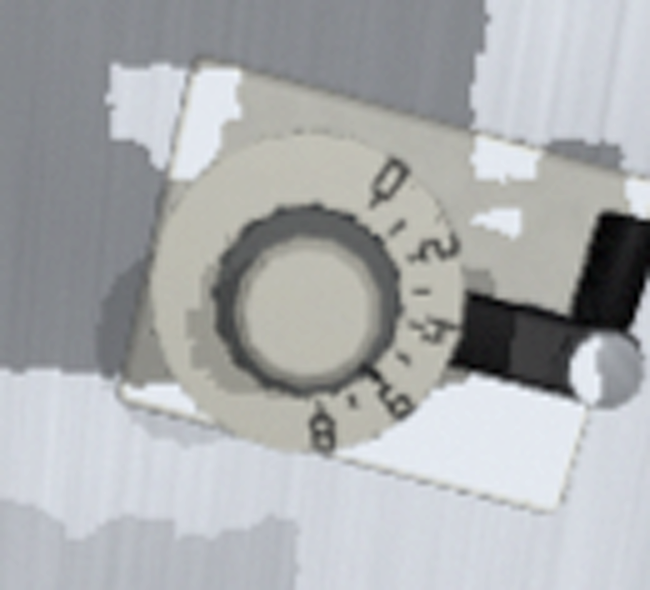

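The pointer at (372,372) lines up with the tick of figure 6 (399,402) and the predicted 6 position (377,380). The setting is 6 and the collar is released. Next I'll go back over the axis with the fingers shut and press in small steps on force.

>>> drive_tool(xyz=[[0.03,0,0],[0.06,0,0],[0.06,0,0.015],[0.06,0,0.035],[0.06,0,0.05]], yaw=[0,0,0,0,0], grip=[1,1,1,1,1])

```text
time: 8.83
position: [618.8, 168.9, 217.7]
tool_rot: [-3.141, 0.0, 1.697]
wrist_force: [1.1, 0.2, -1.5]
gripper_width: 0.8
grasp_force: 0.0
```

>>> drive_tool(xyz=[[0,0,0],[0,0,0],[0,0,0],[0,0,0],[0,0,0]], yaw=[0,0,0,0,0], grip=[1,1,1,1,1])

```text
time: 9.25
position: [619.6, 167.9, 220.2]
tool_rot: [3.14, -0.0, 1.695]
wrist_force: [-0.7, 0.3, -0.1]
gripper_width: 0.2
grasp_force: 0.0
```

>>> drive_tool(xyz=[[0,0,0.002],[0,0,0.004],[0,0,0.006],[0,0,0.006],[0,0,0.006]], yaw=[0,0,0,0,0], grip=[1,1,1,1,1])

```text
time: 9.67
position: [619.2, 167.8, 212.9]
tool_rot: [-3.141, 0.0, 1.695]
wrist_force: [0.5, -0.9, 0.3]
gripper_width: 0.6
grasp_force: 0.0
```

>>> drive_tool(xyz=[[0,0,0.001],[0,0,0.002],[0,0,0.003],[0,0,0.003],[0,0,0.003]], yaw=[0,0,0,0,0], grip=[1,1,1,1,1])

```text
time: 10.08
position: [619.3, 167.8, 210.1]
tool_rot: [-3.141, -0.0, 1.695]
wrist_force: [-0.1, -0.1, 1.2]
gripper_width: 0.4
grasp_force: 0.0
```

>>> drive_tool(xyz=[[0,0,0.001],[0,0,0.002],[0,0,0.003],[0,0,0.003],[0,0,0.003]], yaw=[0,0,0,0,0], grip=[1,1,1,1,1])

```text
time: 10.5
position: [619.3, 167.8, 207.1]
tool_rot: [3.142, 0.0, 1.695]
wrist_force: [0.5, -0.3, -0.9]
gripper_width: 0.2
grasp_force: 0.0
```

>>> drive_tool(xyz=[[0,0,0.001],[0,0,0.002],[0,0,0.003],[0,0,0.003],[0,0,0.003]], yaw=[0,0,0,0,0], grip=[1,1,1,1,1])

```text
time: 10.92
position: [619.3, 167.8, 204.2]
tool_rot: [3.141, -0.0, 1.695]
wrist_force: [-0.2, -0.8, 1.8]
gripper_width: 0.5
grasp_force: 1.2
```

>>> drive_tool(xyz=[[0,0,0.001],[0,0,0.002],[0,0,0.002],[0,0,0.002],[0,0,0.002]], yaw=[0,0,0,0,0], grip=[1,1,1,1,1])

```text
time: 11.33
position: [619.3, 167.8, 202.2]
tool_rot: [3.141, 0.0, 1.695]
wrist_force: [0.5, 0.4, 3.5]
gripper_width: 0.3
grasp_force: 1.4
```

>>> drive_tool(xyz=[[0,0,0.001],[0,0,0.002],[0,0,0.002],[0,0,0.002],[0,0,0.002]], yaw=[0,0,0,0,0], grip=[1,1,1,1,1])

```text
time: 11.75
position: [619.3, 167.8, 200.2]
tool_rot: [3.142, -0.0, 1.695]
wrist_force: [-0.5, -0.0, 3.9]
gripper_width: 0.5
grasp_force: 1.7
```

>>> drive_tool(xyz=[[0,0,0.001],[0,0,0.002],[0,0,0.002],[0,0,0.002],[0,0,0.002]], yaw=[0,0,0,0,0], grip=[1,1,1,1,1])

```text
time: 12.17
position: [619.3, 167.8, 198.2]
tool_rot: [3.141, 0.0, 1.695]
wrist_force: [0.6, 0.3, 3.6]
gripper_width: 0.5
grasp_force: 1.9
```

```bash
python3 - <<'E'
from station import arm
F=[]
for i in range(4):
    arm.read_camera("side");o=arm.observe();F.append(o["wrist_force"][2].round(2))
print(F,o["position"])
E
```

```text
[np.float64(4.06), np.float64(3.85), np.float64(3.57), np.float64(3.85)] [619.32161219 167.80809588 198.13501672]
```

Force is about 3.85 N, which puts the travel at about 7.4 mm and the stop near TCP z 193.5.

>>> drive_tool(xyz=[[0,0,0.001],[0,0,0.002],[0,0,0.003],[0,0,0.003],[0,0,0.003]], yaw=[0,0,0,0,0], grip=[1,1,1,1,1])

```text
time: 12.78
position: [619.3, 167.8, 195.1]
tool_rot: [3.141, 0.0, 1.695]
wrist_force: [-0.3, -0.0, 4.2]
gripper_width: 0.4
grasp_force: 2.3
```

>>> drive_tool(xyz=[[0,0,0.0005],[0,0,0.001],[0,0,0.001],[0,0,0.001],[0,0,0.001]], yaw=[0,0,0,0,0], grip=[1,1,1,1,1])

```text
time: 13.2
position: [619.4, 167.9, 194.8]
tool_rot: [3.141, -0.0, 1.695]
wrist_force: [-1.2, -0.0, 9.8]
gripper_width: 0.6
grasp_force: 4.6
```

```bash
cat > f.py <<'E'
from station import arm
F=[]
for i in range(4):
    arm.read_camera("side");o=arm.observe();F.append(float(o["wrist_force"][2].round(2)))
print(F,o["position"],o["time"])
E
python3 f.py
```

```text
[9.75, 8.88, 9.07, 8.74] [619.42977387 167.845933   194.83894865] 13.4
```

At 8.9 N, one commanded mm gave only 0.3 mm of travel. That is the first stop, well under the 13 N where blow-out begins. I'll hold and confirm it's steady.

>>> drive_tool(xyz=[[0,0,0],[0,0,0],[0,0,0],[0,0,0],[0,0,0]], yaw=[0,0,0,0,0], grip=[1,1,1,1,1])

```text
time: 13.82
position: [619.4, 167.9, 194.8]
tool_rot: [3.141, -0.0, 1.695]
wrist_force: [-1.2, -0.2, 8.4]
gripper_width: 0.7
grasp_force: 4.6
```

```bash
python3 f.py && python3 -c "
from station import arm
print(arm.job_done())"
```

```text
[9.15, 10.03, 8.94, 9.68] [619.43145751 167.83870116 194.84569413] 14.0167
the job is handed in; nothing more can be done
None
```

I turned the collar to 6 (checked by camera), let it go, and handed the job in at 14.0 s with the plunger held at its first stop at about 9 N, below the 13 N where blow-out starts; on the way I briefly gripped the plunger cap by mistake, because the fingertips are about 22 mm behind the reported TCP, not 17 mm ahead as stated.

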